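# Stand the treat jar on the torque stand and screw its lid snug

## Robot

A 6-joint arm with a two-finger parallel gripper is mounted at the origin on the work surface. World frame = base frame: x ahead of the robot, y to its left, z up, the work surface at z = 0. Lengths are in m, angles in rad, forces in N, time in s.
With the tool pointing down it reaches from about 0.425 to 0.95 m from the base axis. Payload 3.5 kg.
Tool frame: the origin (TCP) lies at the very end of the fingers, on their centre line; the grasp point (between the pads) lies 19 mm behind it (tcp_to_grasp is the distance from the TCP to the grasp point, in m); z points along the fingers, y is the direction in which the jaws open and shut (so a half turn about z gives the same grasp; the last joint's range is limited). The gripper opens to 85 mm and grips with 20 to 120 N. Pads are 22 mm wide; open, the fingers measure 114 mm over their backs; the gripper's body (76 mm by 85 mm) begins 54 mm behind the grasp point. The pads swing forward as they close: fully open they stand 13 mm farther back than shut.
Start: joints at [-1.404, 0.286, 1.577, -0, 1.279, -0.15], TCP at [0.21, -0.641, 0.231] pointing down, gripper open.
Joint ranges: [-2.77, 2.77], [-0.9, 2.22], [0.21, 2.48], [-1.53, 4.67], [0.24, 2.81], [-2.84, 2.84]. Speed limits (rad/s): [2.79, 2.79, 3.14, 3.14, 3.14, 3.14].

## Interface

Orientations are given as a unit quaternion [x, y, z, w].
In Python, from plant import * gives the robot as it stands. The module is installed in compiled form; this text tells all that it offers.
- The arm moves only by the tool arm_command, never from a script. Its argument "steps" is a list of rows, each a list of 3 entries, a list of its own where there are three numbers: the turn, a rotation vector about the tool's x, y, z in rad, then the shift along the tool's x, y, z in m, then the gripper command: -1 is shut, 1 is fully open, values between are in proportion. A call has 1 to 12 rows; each row is the pose to reach, as a shift and turn from the pose measured when the call began, along the tool's axes at that moment; what a row does not reach only later rows make up. A row lasts 1/8 s, in which the tool goes at most 62.5 mm and 10.7 degrees, less where a joint would pass 70% of its speed; a pose out of reach is approached as far as the arm can. A call with a gripper value outside its range is refused whole. The fingers move at their own pace and stop on an object; "force" is the grip in N (left out, the last holds). Time passes only in rows, so rows that repeat a pose let the fingers close. It gives the time, the measured TCP pose, the force and the opening at its end, in the units of the state.
- get_state(): the state, without advancing time (a new reading comes with each control period).
- read_camera(name): name is "scene" or "top"; returns a dict with "frame" (384x512x3 uint8, red, green, blue), "vfov" (degrees; the focal length in pixels is half the picture's height over the tangent of half this angle, whatever the lens; pixels are square), "cx", "cy" (the principal point, pixels), "position" and "rotation" of the camera in the world. Camera axes: x right, y up, looking along -z (the intrinsics and any distortion apply to the point x, -y, -z); pixel columns grow to the right and rows downward; lengths in m; the calibration is good to about 2 mm. A picture is of the moment at which its call begins. There is no depth.
- sign_off(): hands the job in, once; it reports no verdict.
The state is a dict: "time": time; "qpos": joint angles; "dq": joint speeds; "joint_efforts": joint torques, N m; "eef_pos": TCP position; "tcp_rot": TCP orientation; "contact_force": force on the tool from outside, world axes, zero at the start; "wrist_torque": the same for the moment, N m; "opening": opening from 0.0 (shut) to 1.0 (fully open).
Only numpy, scipy, OpenCV 4.12 (cv2) and the standard library are available. Lean on these libraries where they do the work, as an engineer would, in place of code of your own. Each camera call takes 0.05 s, during which the arm holds its last target.

## Task

The dog-treat jar's orange lid is loose. Carry the jar by its clear square body (never by the loose lid), set it upright and fully down in the dark square cup of the spring stand without dropping it, and let go; then take the lid and screw it clockwise all the way until it is snug, the stand's pointer in the green and never in the red, and let go. Leave the clamp jar, brush, spoon rest and dog tag where they are.

Things in the scene. Friction and masses are not known exactly. Their poses are not given: they have to be found in the camera images.
- jar: Clear square treat jar, biscuits inside, 0.2 to 0.45 kg. Body 56 x 56 mm, 84 mm high, flat shoulder on top, black line on the shoulder at the +x+y corner. Origin: centre of its underside; z up, x and y square to its sides. Grip it from above across two flat sides, fingers straddling the lid. Loose on the counter it turns with the lid; in the cup it has about 7 degrees of play either way.
- lid_top (a point): Centre of the top of the round orange lid, 111 mm over the jar's underside: 46 mm diameter, 24 mm tall, centred on the jar. Grip its side from above, fingertips a few mm above the jar's shoulder, which lies 27 mm below this point and reaches out beyond the lid. White radial stripe on top. z up; turns with the lid.
- lid (a joint): Lid's turn on the jar, rad, growing as it is screwed down (clockwise from above); no visible sinking. Starts at 0.2 to 0.8, turns with about 0.08 N m of friction and stays where it is left; it comes home against a firm stop at 2.1 (2.03 and up counts as home), where its white stripe points at the jar's black line. From there further turning winds up the stand. Needs more than one grasp.
- stand: Round grey base of the stand, screwed to the counter, 150 mm across, 8 mm high; origin at the centre of its underside, on the counter, z up. At rest the cup's x axis is the base's x axis. On its rim about +x lies an arc read by the cup's black pointer: white, then green, then red, going clockwise from above.
- cup_floor (a point): Centre of the floor of the stand's cup, 12 mm above the counter; the jar's underside centre belongs here. Dark square cup, outside 83 x 83 mm, rim 18 mm above this floor; open recess 63 x 63 mm, light floor. z up, x and y square to its walls; turns with the cup. The black pointer sticks out at +x.
- cup (a joint): Turn of the cup (and pointer) on the base, rad, growing clockwise from above, against a torsion spring of 1.2 N m per rad: 0 at rest, so it shows the torque put on the jar. White to 0.30 (0.36 N m), green = snug from 0.30 to 0.70, red = overtightened beyond 0.70 (0.84 N m). It springs back when the lid is let go; hold it in the green for a moment (0.1 s) first.
- clamp_jar: Bystander: closed round glass jar with clamp lid, 72 mm diameter (about 80 with its wire), 101 mm tall; origin at the centre of its underside.
- brush: Bystander: wooden pet hairbrush lying bristles down, about 185 x 50 mm, 32 mm tall, long along its x; origin on the counter under its middle.
- spoon_rest: Bystander: small blue ceramic spoon rest, round dish 72 mm across with a tongue 26 mm long towards -x, 12 mm tall; origin at the centre of the dish's underside.
- dog_tag: Bystander: round steel dog tag lying flat, 34 mm across with a small eye, 4 mm thick; origin at its centre on the counter.

How it is judged:
On the way, in this order (a step that is already met when the one before it is completed fails the run):
1. the jar stands upright, fully down in the cup, and has been let go (horizontal distance between jar and cup_floor below 0.007 m and z of jar in the frame of cup_floor below 0.003 m and angle between jar's own z axis and vertical below 0.06 rad and contact force between the fingers and jar below 0.3 N), for 0.2 s.
2. the lid is home and screwed snug, the pointer in the green (horizontal distance between jar and cup_floor below 0.007 m and z of jar in the frame of cup_floor below 0.003 m and angle between jar's own z axis and vertical below 0.06 rad and value of joint lid above 2.03 rad and value of joint cup above 0.3 rad), for 0.1 s.
At the end, for the whole second after the job is handed in: The jar stands upright, at rest, in the cup (underside within 3 mm of its floor, 7 mm of its centre); the lid, having been snugged in the green, is still home (2.03 rad or more); the clamp jar, brush, spoon rest and dog tag are within 20 mm of where they started (horizontal distance between jar and cup_floor below 0.007 m and z of jar in the frame of cup_floor below 0.003 m and angle between jar's own z axis and vertical below 0.06 rad and value of joint lid above 2.03 rad and linear speed of jar below 0.02 m/s and distance of each of clamp_jar, brush, spoon_rest, dog_tag from where it was at the start of the episode below 0.02 m); the robot touches nothing.
It fails at once if the lid is overtightened: the pointer goes into the red (cup turned beyond 0.70 rad) (value of joint cup above 0.7 rad).
It fails at once if the lid is gripped while the jar is lifted (carried by its loose lid) (height (world z) of jar above 0.02 m and contact force between the fingers and lid above 2 N).
It fails at once if the jar is dropped (contact force between the fingers and jar below 0.2 N and linear speed of jar above 0.35 m/s).
It fails at once if the jar is tipped by more than about 30 degrees (angle between jar's own z axis and vertical above 0.52 rad).
It fails at once if a bystander is pushed more than 20 mm (distance of any of clamp_jar, brush, spoon_rest, dog_tag from where it was at the start of the episode above 0.02 m).
It also fails if it takes over 64 s, if anything falls off the work surface, if the arm or the gripper's body presses on something with over 40 N, if the wrist force passes 120 N, or if a joint passes its speed limit or range.

## Working session

There is one attempt and no reset: what is moved stays moved. The work goes in short steps, Python scripts to look and compute and a tool call to move; the robot and the scene stay as the last step left them, time stands still between calls to the robot, and variables do not carry over. Pictures are saved under pics/ and viewed, and the job is handed in when it is done.

Besides the shell and the picture viewer there is one more tool, called by a JSON object that holds its "op" and its "data". arm_command: Moves the arm, as the interface text tells. Its arguments: {"type":"object","properties":{"steps":{"type":"array"},"force":{"type":"number"}},"required":["steps"]}

```bash
mkdir -p pics; ls; python3 - <<'E'
from plant import *
import cv2,numpy as np
s=get_state();print(s)
for n in("scene","top"):
    c=read_camera(n);print(n,c["vfov"],c["cx"],c["cy"],c["position"],c["rotation"],[k for k in c])
    cv2.imwrite(f"pics/{n}0.png",c["frame"][:,:,::-1])
E
```

```text
pics
{'time': 0.0, 'qpos': array([-1.40400782e+00,  2.87209508e-01,  1.57821366e+00,  3.11392182e-05,
        1.27859256e+00, -1.50023061e-01]), 'dq': array([-6.45645522e-04,  9.91218008e-04, -2.04743953e-03,  6.57964977e-05,
       -3.21752800e-04, -1.51990751e-04]), 'joint_efforts': array([-2.03916261e-04, -4.05985951e+01, -2.92625588e+01, -8.78197397e-05,
        5.83793837e-03, -4.30221107e-06]), 'eef_pos': array([ 0.21019636, -0.64073254,  0.2298981 ]), 'tcp_rot': array([ 9.87480002e-01,  1.57739590e-01,  4.74779179e-06, -1.21162094e-03]), 'contact_force': array([0.17186366, 0.13562373, 0.46701876]), 'wrist_torque': array([ 0.00021662, -0.0310001 ,  0.00201398]), 'opening': 1.001750365650767}
scene 54.29616682736082 251.8221111157059 189.8767072590156 [0.96898042 0.13057404 0.65135971] [0.20136163 0.2484165  0.75109914 0.57757495] ['frame', 'vfov', 'cx', 'cy', 'position', 'rotation']
top 53.08179754010811 256.1382852496228 196.72482426492203 [0.48694937 0.02786313 0.80440928] [ 0.03631984 -0.04646437 -0.69920738  0.71248226] ['frame', 'vfov', 'cx', 'cy', 'position', 'rotation']
```

View pics/scene0.png

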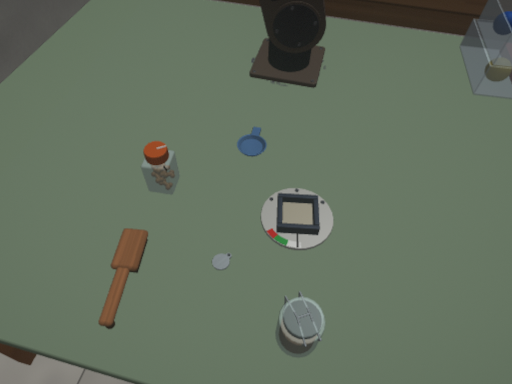

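View pics/top0.png

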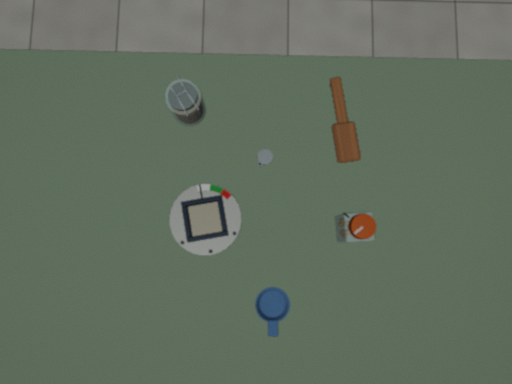

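The scene view shows the jar at about (160,165), the stand at (297,215) and four bystanders. The top view shows the lid at (362,226) and the cup at (205,219). Next I'll zoom in and write ray-casting helpers.

```bash
cat > h.py <<'E'
from plant import *
import cv2,numpy as np
from scipy.spatial.transform import Rotation as R
def ray(c,u,v):
    f=c["frame"].shape[0]/2/np.tan(np.radians(c["vfov"])/2)
    d=np.array([(u-c["cx"])/f,-(v-c["cy"])/f,-1.0])
    return np.array(c["position"]),R.from_quat(c["rotation"]).apply(d)
def onz(c,u,v,z):
    o,d=ray(c,u,v);return o+d*(z-o[2])/d[2]
def proj(c,p):
    f=c["frame"].shape[0]/2/np.tan(np.radians(c["vfov"])/2)
    q=R.from_quat(c["rotation"]).inv().apply(np.array(p)-c["position"])
    return np.array([c["cx"]+f*q[0]/-q[2],c["cy"]-f*q[1]/-q[2]])
def tri(c1,p1,c2,p2):
    o1,d1=ray(c1,*p1);o2,d2=ray(c2,*p2)
    t=np.linalg.lstsq(np.c_[d1,-d2],o2-o1,rcond=None)[0]
    a=o1+d1*t[0];b=o2+d2*t[1];return (a+b)/2,np.linalg.norm(a-b)
def blobs(c,lo,hi,minA=20,roi=None):
    h=cv2.cvtColor(c["frame"],cv2.COLOR_RGB2HSV)
    m=cv2.inRange(h,np.array(lo),np.array(hi))
    if roi is not None:
        k=np.zeros_like(m);x0,y0,x1,y1=roi;k[y0:y1,x0:x1]=255;m&=k
    cs,_=cv2.findContours(m,cv2.RETR_EXTERNAL,cv2.CHAIN_APPROX_NONE)
    return m,[x for x in cs if cv2.contourArea(x)>=minA]
def cam(name):
    return read_camera(name)
def crop(c,x0,y0,x1,y1,k,fn):
    cv2.imwrite(fn,cv2.resize(c["frame"][y0:y1,x0:x1,::-1],None,fx=k,fy=k,interpolation=cv2.INTER_CUBIC))
E
python3 - <<'E'
from h import *
import pickle
s=cam("scene");t=cam("top");pickle.dump((s,t),open("c0.pkl","wb"))
a=cv2.resize(t["frame"][185:265,320:400],None,fx=5,fy=5,interpolation=cv2.INTER_CUBIC)
b=cv2.resize(t["frame"][180:260,165:245],None,fx=5,fy=5,interpolation=cv2.INTER_CUBIC)
cv2.imwrite("pics/topz.png",np.hstack([a,b])[:,:,::-1])
a=cv2.resize(s["frame"][130:210,120:200],None,fx=5,fy=5,interpolation=cv2.INTER_CUBIC)
b=cv2.resize(s["frame"][175:255,257:337],None,fx=5,fy=5,interpolation=cv2.INTER_CUBIC)
cv2.imwrite("pics/scz.png",np.hstack([a,b])[:,:,::-1])
E
```

```text
(no output)
```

View pics/topz.png

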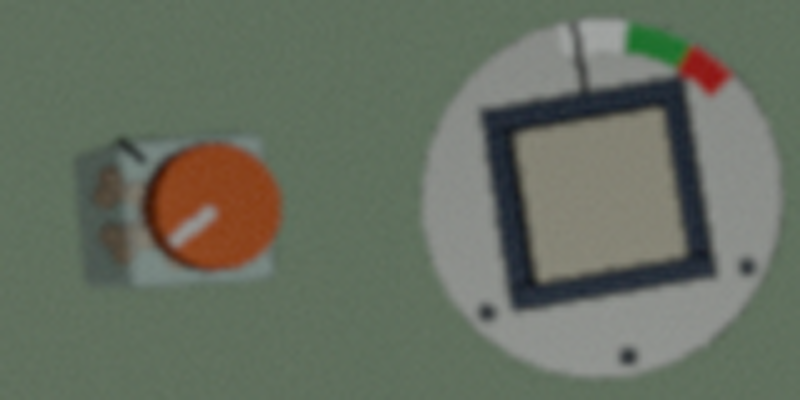

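View pics/scz.png

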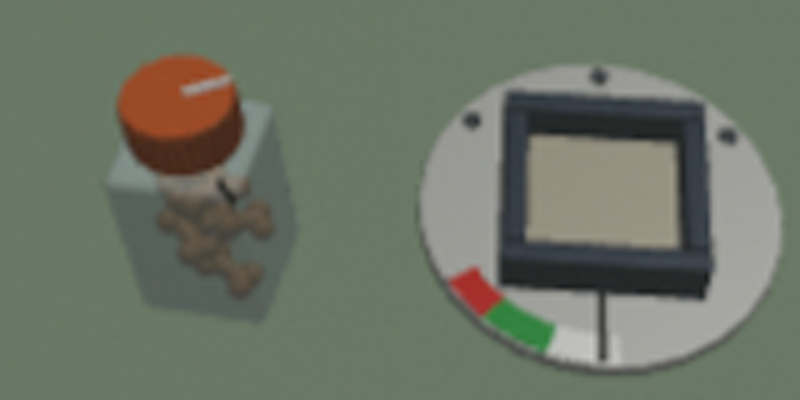

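Zoomed top view: the shoulder corners are near (343,213), (372,212), (374,240) and (346,241), the stripe points lower-left and the black line is at (346,215). The cup is slightly rotated, with its pointer in the white. I'll measure these properly.

```bash
cat > m0.py <<'E'
from h import *
import pickle
s,t=pickle.load(open("c0.pkl","rb"))
np.set_printoptions(precision=4,suppress=True)
P={}
for n,c in(("s",s),("t",t)):
    roi=(330,190,395,260) if n=="t" else (130,135,185,175)
    h=cv2.cvtColor(c["frame"],cv2.COLOR_RGB2HSV)
    m,b=blobs(c,(0,150,120),(18,255,255),20,roi)
    b=max(b,key=cv2.contourArea)
    e=cv2.fitEllipse(cv2.convexHull(b)); print(n,"lid ellipse",e); P[n+"lid"]=e[0]
    # cup
    roi=(165,180,245,260) if n=="t" else (257,175,337,255)
    m,b=blobs(c,(10,30,120),(35,150,255),100,roi)
    b=max(b,key=cv2.contourArea);r=cv2.minAreaRect(b);print(n,"floor",r,cv2.contourArea(b)); P[n+"fl"]=r[0]
    m,b=blobs(c,(95,60,0),(130,255,110),100,roi)
    b=max(b,key=cv2.contourArea);r=cv2.minAreaRect(b);print(n,"cup",r,cv2.contourArea(b));P[n+"cup"]=cv2.boxPoints(r)
    m,b=blobs(c,(0,0,130),(180,40,255),100,roi)
    if b:
        b=np.vstack(b);e=cv2.fitEllipse(cv2.convexHull(b));print(n,"base",e,onz(c,*e[0],.008))
    print(h[roi[1]:roi[3]:10,roi[0]:roi[2]:10].reshape(-1,3)[:0])
print("lid tri",tri(s,P["slid"],t,P["tlid"]), onz(t,*P["tlid"],.108),onz(s,*P["slid"],.108))
c=P["tcup"];q=np.array([onz(t,*p,.030) for p in c]);print("cup rim",q,q.mean(0),np.linalg.norm(q[0]-q[1]),np.linalg.norm(q[1]-q[2]))
d=q[0]-q[1];print("edge yaw",np.degrees(np.arctan2(d[1],d[0])))
print("floor t",onz(t,*P["tfl"],.012))
sh=np.array([(118,140),(260,137),(273,275),(130,283)])/5-.4+[320,185]
q=np.array([onz(t,*p,.084) for p in sh]);print("shoulder",q,q.mean(0))
for i in range(4):
    d=q[(i+1)%4]-q[i];print(np.linalg.norm(d),np.degrees(np.arctan2(d[1],d[0])))
E
python3 m0.py
```

```text
s lid ellipse ((154.95103454589844, 149.1317138671875), (15.574859619140625, 22.445356369018555), 80.44888305664062)
s floor ((297.0, 212.5), (21.0, 28.0), 90.0) 540.5Traceback (most recent call last):
  File "m0.py", line 17, in <module>
    b=max(b,key=cv2.contourArea);r=cv2.minAreaRect(b);print(n,"cup",r,cv2.contourArea(b));P[n+"cup"]=cv2.boxPoints(r)
ValueError: max() iterable argument is empty
```

```bash
python3 - <<'E'
from h import *
import pickle
s,t=pickle.load(open("c0.pkl","rb"))
for c,pts in((s,[(120+150//5,130+100//5),(120+180//5,130+155//5),(120+130//5,130+100//5),(257+600//5-80,175+265//5),(257+115//1-0-80+28,175+20),(257+90,175),(285+18,230)]),(t,[(362,222),(348,213+10),(200,200+4),(193,227-180+180),(205,219),(185,215)])):
    h=cv2.cvtColor(c["frame"],cv2.COLOR_RGB2HSV)
    for p in pts: print(p,h[p[1],p[0]])
c=s;h=cv2.cvtColor(c["frame"],cv2.COLOR_RGB2HSV)
for y in range(190,238,4): print(y,[tuple(int(a) for a in h[y,x]) for x in range(270,330,6)])
h=cv2.cvtColor(t["frame"],cv2.COLOR_RGB2HSV)
print([tuple(int(a) for a in h[219,x]) for x in range(176,236,3)])
print([tuple(int(a) for a in h[y,205-35-8+193+0]) for y in range(205,250,2)])
print("scene lid col");print([(y,tuple(int(a) for a in h2)) for y,h2 in zip(range(138,170,2),cv2.cvtColor(s["frame"],cv2.COLOR_RGB2HSV)[138:170:2,153])])
E
```

```text
(150, 150) [  9 190 154]
(156, 161) [  9 153  75]
(146, 150) [  9 193 152]
(297, 228) [100  33  46]
(320, 195) [ 54  40 121]
(347, 175) [ 54  42 121]
(303, 230) [90 12 41]
(362, 222) [ 10 198 139]
(348, 223) [ 17  47 103]
(200, 204) [33 28 92]
(193, 227) [ 28  29 134]
(205, 219) [ 28  29 132]
(185, 215) [107  88  52]
190 [(54, 40, 121), (54, 40, 121), (39, 12, 148), (36, 8, 153), (30, 6, 136), (36, 8, 155), (47, 12, 148), (54, 42, 121), (54, 42, 121), (54, 42, 122)]
194 [(54, 42, 122), (36, 8, 153), (104, 58, 66), (105, 42, 73), (102, 14, 89), (80, 7, 110), (90, 4, 115), (50, 6, 139), (53, 35, 123), (54, 40, 120)]
198 [(80, 9, 81), (36, 8, 154), (103, 43, 53), (80, 19, 40), (90, 19, 41), (100, 34, 45), (101, 39, 52), (103, 40, 58), (40, 6, 139), (54, 40, 121)]
202 [(35, 10, 154), (36, 8, 155), (90, 7, 71), (24, 34, 121), (27, 26, 97), (70, 14, 54), (90, 19, 40), (100, 19, 40), (45, 7, 138), (45, 4, 117)]
206 [(36, 8, 154), (30, 7, 154), (30, 15, 103), (26, 35, 147), (24, 34, 148), (24, 36, 149), (24, 34, 150), (30, 19, 81), (90, 7, 112), (36, 8, 160)]
210 [(36, 8, 154), (38, 8, 135),
[... 1328 characters left out ...]
, (58, 42, 110), (58, 41, 112), (56, 38, 108), (74, 28, 117), (13, 50, 91), (10, 198, 125), (11, 209, 138), (10, 200, 140), (10, 197, 141), (10, 199, 141), (11, 204, 141), (10, 168, 143), (9, 51, 145), (11, 33, 146), (9, 178, 113), (11, 84, 97), (67, 18, 128), (75, 29, 122), (56, 40, 109), (57, 41, 111), (55, 41, 111), (56, 39, 112)]
scene lid col
[(138, (55, 40, 120)), (140, (53, 43, 120)), (142, (9, 192, 154)), (144, (9, 193, 153)), (146, (9, 190, 153)), (148, (9, 192, 153)), (150, (9, 189, 154)), (152, (9, 192, 154)), (154, (10, 193, 153)), (156, (9, 194, 154)), (158, (9, 158, 87)), (160, (10, 157, 73)), (162, (9, 151, 71)), (164, (10, 146, 77)), (166, (23, 32, 129)), (168, (23, 31, 98))]
```

```bash
cat > m0.py <<'E'
from h import *
import pickle,sys
def lidtop(c,roi,vmin):
    m,_=blobs(c,(3,120,vmin),(16,255,255),1,roi)
    n,l,st,_=cv2.connectedComponentsWithStats(m)
    i=1+np.argmax(st[1:,4]);p=np.argwhere(l==i)[:,::-1].astype(np.float32)
    hu=cv2.convexHull(p);e=cv2.fitEllipse(hu);M=cv2.moments(hu);return e,(M["m10"]/M["m00"],M["m01"]/M["m00"])
def cupbox(c,roi):
    g=cv2.cvtColor(c["frame"],cv2.COLOR_RGB2GRAY);x0,y0,x1,y1=roi
    m=np.zeros_like(g);m[y0:y1,x0:x1]=(g[y0:y1,x0:x1]<88)*255
    m=cv2.morphologyEx(m,cv2.MORPH_OPEN,np.ones((3,3),np.uint8))
    b=max(cv2.findContours(m,cv2.RETR_EXTERNAL,cv2.CHAIN_APPROX_NONE)[0],key=cv2.contourArea)
    return b,cv2.minAreaRect(b)
def basee(c,roi):
    m,b=blobs(c,(0,0,100),(180,20,255),100,roi)
    return cv2.fitEllipse(cv2.convexHull(np.vstack(b)))
if __name__=="__main__":
    s,t=pickle.load(open("c0.pkl","rb"))
    np.set_printoptions(precision=4,suppress=True)
    es,ms=lidtop(s,(130,135,185,175),115);et,mt=lidtop(t,(330,190,395,260),110);print(es,ms,et,mt)
    print("lid tri",tri(s,es[0],t,et[0]),tri(s,ms,t,mt),onz(t,*et[0],.111),onz(s,*es[0],.111))
    b,r=cupbox(t,(165,195,245,245));print(r)
    q=np.array([onz(t,*p,.030) for p in cv2.boxPoints(r)]);print("rim",q,q.mean(0),np.linalg.norm(q[0]-q[1]),np.linalg.norm(q[1]-q[2]))
    for i in range(2):
        d=q[i+1]-q[i];print(np.degrees(np.arctan2(d[1],d[0])))
    e=basee(t,(160,175,250,262));print("base",e,onz(t,*e[0],.008));
    e=basee(s,(255,180,340,250));print("base s",e,onz(s,*e[0],.008));
    x0,y0,x1,y1=185,195,230,245
    for n,c,roi in(("t",t,(190,205,222,238)),("s",s,(280,200,315,226))):
        m,bb=blobs(c,(20,22,105),(34,60,255),50,roi);bb=max(bb,key=cv2.contourArea);r=cv2.minAreaRect(bb);print("floor",n,r,onz(c,*r[0],.012))
    sh=np.array([(118,140),(260,137),(273,275),(130,283)])/5-.4+[320,185]
    q=np.array([onz(t,*p,.084) for p in sh]);print("shoulder",q,q.mean(0))
    for i in range(4):
        d=q[(i+1)%4]-q[i];print(np.linalg.norm(d),np.degrees(np.arctan2(d[1],d[0])))
    # stripe angle & line & pointer
    A=onz(t,*(np.array([210,212])/5-.4+[320,185]),.111);B=onz(t,*(np.array([175,243])/5-.4+[320,185]),.111);d=B-A;print("stripe",np.degrees(np.arctan2(d[1],d[0])))
    A=onz(t,*(np.array([142,160])/5-.4+[320,185]),.084);B=onz(t,*(np.array([120,138])/5-.4+[320,185]),.084);d=B-A;print("line",np.degrees(np.arctan2(d[1],d[0])))
    A=onz(t,*(np.array([586,92])/5-.4+[165-80,180]),.012);B=onz(t,*(np.array([576,28])/5-.4+[165-80,180]),.012);d=B-A;print("pointer",np.degrees(np.arctan2(d[1],d[0])))
E
python3 m0.py
```

```text
((154.74533081054688, 149.01394653320312), (16.130939483642578, 22.750717163085938), 80.62590026855469) (154.78273809523807, 149.02678571428572) ((363.170166015625, 225.8860321044922), (24.424898147583008, 24.75107765197754), 140.5874481201172) (363.1197691197691, 225.93109668109665)
lid tri (array([ 0.5194, -0.1761,  0.109 ]), np.float64(0.0005851883044846327)) (array([ 0.5193, -0.1761,  0.1089]), np.float64(0.0005505207974632133)) [ 0.5194 -0.1758  0.111 ] [ 0.5211 -0.1747  0.111 ]
((204.02703857421875, 218.16217041015625), (41.0997428894043, 41.42853927612305), 80.53767395019531)
rim [[0.5659 0.1707 0.03  ]
 [0.5814 0.0887 0.03  ]
 [0.4998 0.0728 0.03  ]
 [0.4848 0.1539 0.03  ]] [0.533  0.1216 0.03  ] 0.08346408957630048 0.08304298658597542
-79.30656015212531
-168.99844374847166
base ((204.9894256591797, 219.07559204101562), (71.5807876586914, 72.60779571533203), 45.03074645996094) [0.5322 0.1222 0.008 ]
base s ((296.7344055175781, 217.98744201660156), (60.167293548583984, 72.87167358398438), 103.46797180175781) [0.5381 0.1238 0.008 ]
floor t ((204.6621551513672, 218.4729766845703), (29.427419662475586, 29.756216049194336), 80.53767395019531) [0.5332 0.1224 0.012 ]
floor s ((297.4810791015625, 212.82241821289062), (30.18311882019043, 20.72887420654297), 3.3664605617523193) [0.5279 0.1231 0.012 ]
shoulder [[ 0.5449 -0.1463  0.084 ]
 [ 0.5471 -0.2001  0.084 ]
 [ 0.4954 -0.2041  0.084 ]
 [ 0.4915 -0.1504  0.084 ]] [ 0.5197 -0.1752  0.084 ]
0.05383464799487404 -87.69953099794343
0.05185713390940581 -175.58535971206976
0.05388916290465019 94.19177906920758
0.053633607968192776 4.3176910420820045
stripe 131.5951127872786
line 45.329076958220604
pointer 10.754044743393543
```

```bash
cat >> h.py <<'E'
def rel(target,yawdeg,s=None):
    """tool-frame turn & shift to reach TCP target, tool x at yaw, pointing down"""
    s=s or get_state();R0=R.from_quat(s["tcp_rot"])
    Rt=R.from_euler("z",yawdeg,degrees=True)*R.from_euler("x",180,degrees=True)
    return (R0.inv()*Rt).as_rotvec().round(4),R0.inv().apply(np.array(target)-s["eef_pos"]).round(4)
def st():
    s=get_state();x=R.from_quat(s["tcp_rot"]).as_matrix()
    print("t%.2f"%s["time"],"tcp",s["eef_pos"].round(4),"yaw %.2f"%np.degrees(np.arctan2(x[1,0],x[0,0])),"q",s["qpos"].round(3),"F",s["contact_force"].round(2),"T",s["wrist_torque"].round(3),"op %.3f"%s["opening"])
E
python3 -c "
from h import *
st();print(rel([.5195,-.1757,.231],3.5))"
```

```text
t0.20 tcp [ 0.2102 -0.641   0.2304] yaw 18.15 q [-1.404  0.287  1.578  0.     1.279 -0.15 ] F [-0.09 -1.24  0.45] T [-0.016  0.014  0.028] op 1.001
(array([-1.500e-03, -1.000e-04,  2.557e-01]), array([ 0.4388, -0.3458,  0.    ]))
```

{"op": "arm_command", "data": {"steps": [[[0,0,0.256],[0.439,-0.346,0],1],[[0,0,0.256],[0.439,-0.346,0],1],[[0,0,0.256],[0.439,-0.346,0],1],[[0,0,0.256],[0.439,-0.346,0],1],[[0,0,0.256],[0.439,-0.346,0],1],[[0,0,0.256],[0.439,-0.346,0],1],[[0,0,0.256],[0.439,-0.346,0],1],[[0,0,0.256],[0.439,-0.346,0],1],[[0,0,0.256],[0.439,-0.346,0],1],[[0,0,0.256],[0.439,-0.346,0],1],[[0,0,0.256],[0.439,-0.346,0],1]]}}

```text
time: 1.58
eef_pos: [0.5194, -0.1753, 0.2308]
tcp_rot: [1.0, 0.031, -0.0, -0.001]
contact_force: [-0.2, 0.7, 0.4]
opening: 0.999
```

```bash
python3 -c "
from h import *
st();print(rel([.5195,-.1757,.100],3.5))
s=cam('scene');crop(s,80,60,280,210,4,'pics/a1.png')"
```

```text
t1.57 tcp [ 0.5194 -0.1753  0.2308] yaw 3.53 q [-5.110e-01  8.000e-03  1.889e+00  1.000e-03  1.246e+00  9.980e-01] F [-0.16  0.69  0.4 ] T [-0.039 -0.057 -0.009] op 0.999
(array([-0.0014,  0.0008,  0.0006]), array([1.000e-04, 6.000e-04, 1.308e-01]))
```

View pics/a1.png

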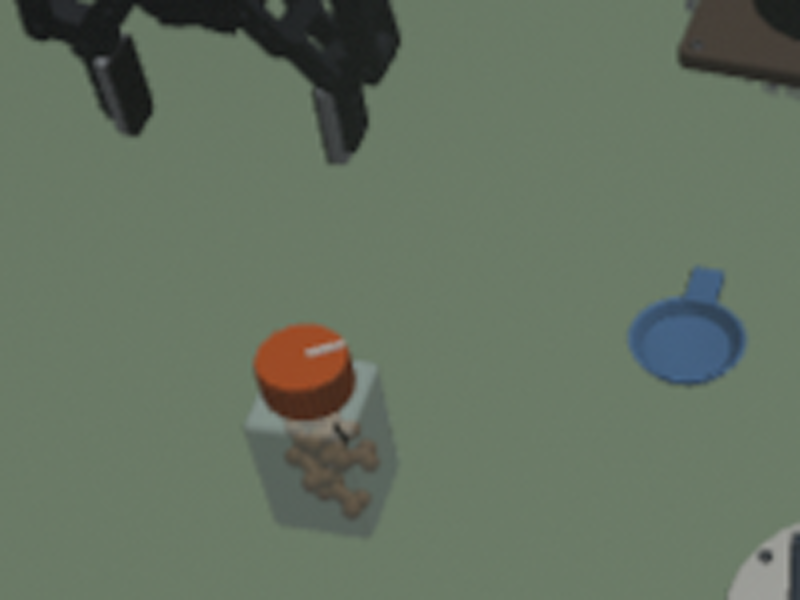

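The gripper is open directly above the jar: the fingers at (115,100) and (340,120) of the zoom straddle the lid at (305,360). I'll descend.

{"op": "arm_command", "data": {"steps": [[[0,0,0],[0,0,0.06],1],[[0,0,0],[0,0,0.115],1],[[0,0,0],[0,0,0.15],1],[[0,0,0],[0,0,0.175],1],[[0,0,0],[0,0,0.185],1],[[0,0,0],[0,0,0.185],1]]}}

```text
time: 2.38
eef_pos: [0.5186, -0.1766, 0.0457]
tcp_rot: [1.0, 0.029, -0.001, -0.001]
contact_force: [0.1, 0.0, 1.6]
opening: 1.0
```

```bash
python3 -c "
from h import *
st()
s=cam('scene');crop(s,80,60,280,210,4,'pics/a2.png')"
```

```text
t2.38 tcp [ 0.5186 -0.1766  0.0457] yaw 3.36 q [-5.140e-01  2.420e-01  2.007e+00  1.000e-03  8.940e-01  9.980e-01] F [0.07 0.02 1.58] T [ 0.022 -0.027  0.047] op 1.000
```

View pics/a2.png

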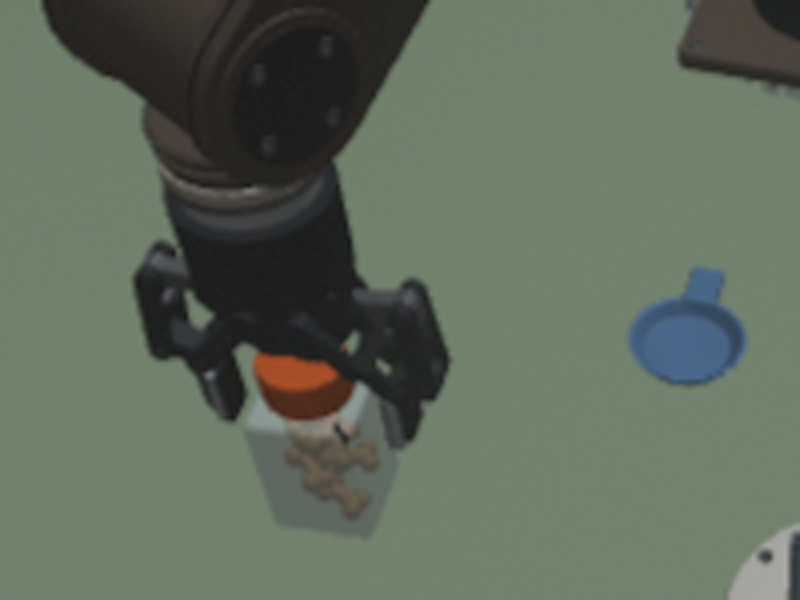

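The fingers straddle the jar body, with the tips at about (230,410) and (400,440) beside the shoulder, and there is no contact. I'll close slowly with moderate force.

{"op": "arm_command", "data": {"steps": [[[0,0,0],[0,0,0],0.5],[[0,0,0],[0,0,0],0.3],[[0,0,0],[0,0,0],0.2],[[0,0,0],[0,0,0],0.0],[[0,0,0],[0,0,0],-0.5],[[0,0,0],[0,0,0],-1],[[0,0,0],[0,0,0],-1]], "force": 45}}

```text
time: 3.3
eef_pos: [0.5203, -0.1769, 0.0483]
tcp_rot: [1.0, 0.03, 0.001, 0.0]
contact_force: [-1.5, 1.4, 6.5]
opening: 0.647
```

```bash
python3 -c "
from h import *
st()
s=cam('scene');crop(s,80,60,280,210,4,'pics/a3.png')"
```

```text
t3.30 tcp [ 0.5203 -0.1769  0.0483] yaw 3.39 q [-5.130e-01  2.390e-01  2.005e+00  1.000e-03  8.960e-01  9.980e-01] F [-1.54  1.42  6.54] T [ 0.178  0.18  -0.033] op 0.647
```

View pics/a3.png

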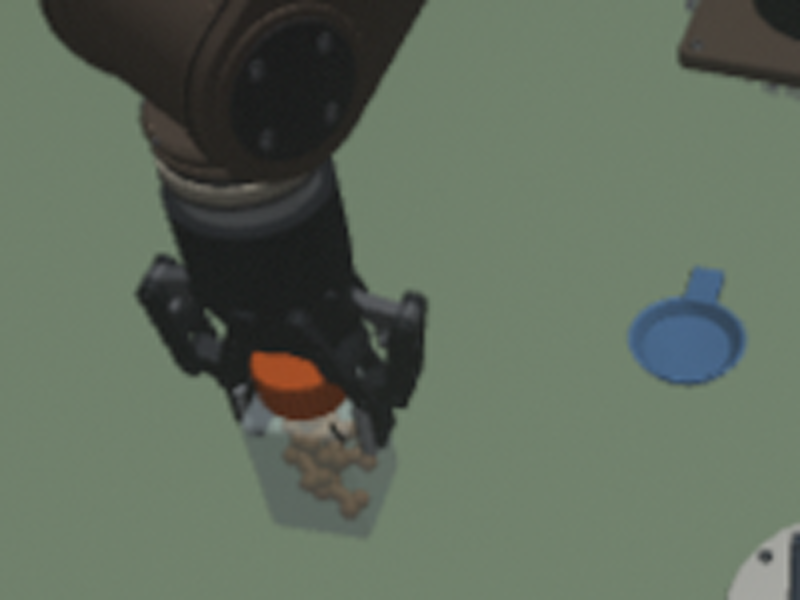

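Gripped across the body: the opening is 0.647, about 55 mm, and the fingers are on the body and clear of the lid. I'll lift.

{"op": "arm_command", "data": {"steps": [[[0,0,0],[0,0,-0.01],-1],[[0,0,0],[0,0,-0.025],-1],[[0,0,0],[0,0,-0.045],-1],[[0,0,0],[0,0,-0.06],-1],[[0,0,0],[0,0,-0.065],-1],[[0,0,0],[0,0,-0.065],-1]]}}

```text
time: 4.1
eef_pos: [0.5202, -0.1769, 0.1135]
tcp_rot: [1.0, 0.03, 0.001, 0.0]
contact_force: [0.0, 0.1, -3.0]
opening: 0.647
```

```bash
python3 -c "
from h import *
st()
s=cam('scene');crop(s,80,60,280,210,4,'pics/a4.png')
print(rel([.533,.1218,.113],10.85))"
```

```text
t4.10 tcp [ 0.5202 -0.1769  0.1135] yaw 3.39 q [-5.13e-01  1.40e-01  1.98e+00  1.00e-03  1.02e+00  9.98e-01] F [ 0.03  0.1  -3.05] T [ 0.023  0.062 -0.007] op 0.647
(array([ 0.    , -0.0015, -0.1302]), array([ 3.080e-02, -2.972e-01, -1.000e-04]))
```

View pics/a4.png

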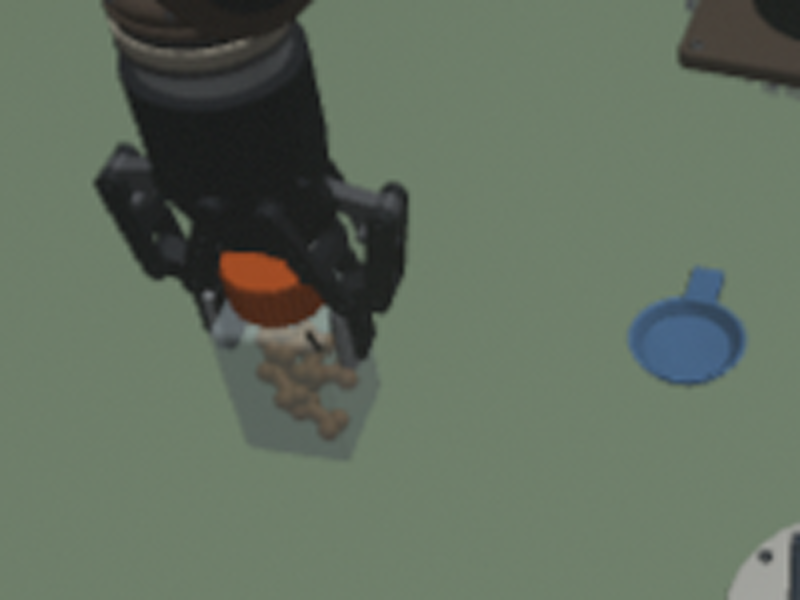

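{"op": "arm_command", "data": {"steps": [[[0,0,-0.02],[0.003,-0.03,0],-1],[[0,0,-0.04],[0.007,-0.07,0],-1],[[0,0,-0.06],[0.012,-0.115,0],-1],[[0,0,-0.08],[0.017,-0.16,0],-1],[[0,0,-0.1],[0.021,-0.205,0],-1],[[0,0,-0.12],[0.026,-0.25,0],-1],[[0,0,-0.13],[0.029,-0.28,0],-1],[[0,0,-0.13],[0.031,-0.297,0],-1],[[0,0,-0.13],[0.031,-0.297,0],-1],[[0,0,-0.13],[0.031,-0.297,0],-1]]}}

```text
time: 5.4
eef_pos: [0.5331, 0.1207, 0.1126]
tcp_rot: [0.996, 0.094, 0.0, 0.0]
contact_force: [-0.2, 0.3, -2.9]
opening: 0.651
```

```bash
python3 -c "
from h import *
import pickle
st()
s=cam('scene');crop(s,220,100,380,260,5,'pics/a5.png')
pickle.dump(s,open('c5.pkl','wb'))
cv2.imwrite('pics/a5.png',cv2.resize(s['frame'][130:250,220:380,::-1],None,fx=5,fy=5,interpolation=cv2.INTER_CUBIC))
print(rel([.5335,.1218,.113],10.85))"
```

```text
t5.40 tcp [0.5331 0.1207 0.1126] yaw 10.80 q [ 3.700e-02  1.360e-01  1.986e+00 -1.000e-03  1.019e+00  1.420e+00] F [-0.17  0.29 -2.9 ] T [-0.013  0.018 -0.002] op 0.651
(array([ 0.0005, -0.0009, -0.0014]), array([ 0.0005, -0.0012, -0.0003]))
```

View pics/a5.png

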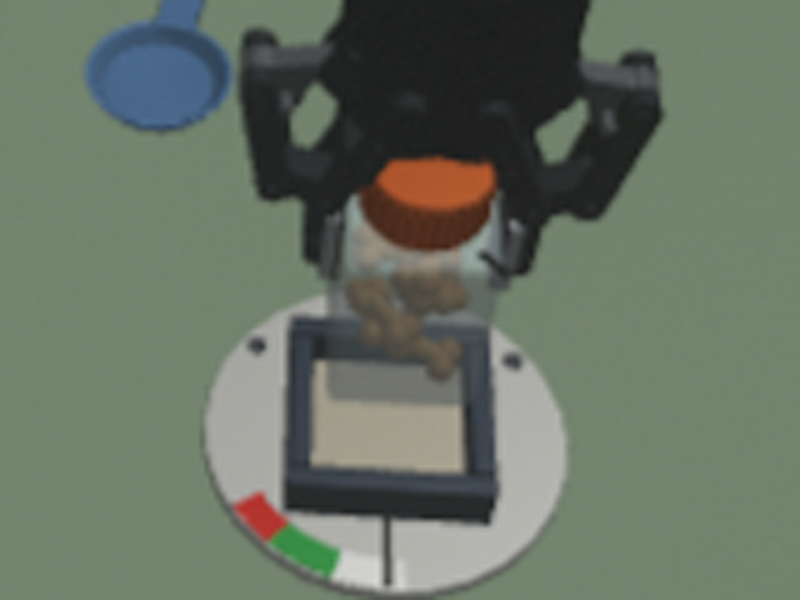

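The jar hangs over the cup, with its lower front edge at about (328..463, 400) of the zoom. I'll compare this edge with the cup rim's front corners in the same camera.

```bash
python3 -c "
from h import *
import pickle
s=pickle.load(open('c5.pkl','rb'))
f=lambda x,y,z:onz(s,x/5-.4+220,y/5-.4+130,z)
A,B=f(328,400,.0643),f(463,405,.0643)
C,D=f(286,477,.030),f(497,484,.030)
E,F=f(291,320,.030),f(490,322,.030)
cx=np.array([np.cos(np.radians(10.85)),np.sin(np.radians(10.85))])
cy=np.array([-cx[1],cx[0]])
print('jar front mid',(A+B)/2,np.linalg.norm(A-B),'ctr',((A+B)/2)[:2]-.028*cx)
print('cup front mid',(C+D)/2,np.linalg.norm(C-D),'ctr',((C+D)/2)[:2]-.0415*cx)
print('cup ctr4',(C+D+E+F)/4,np.linalg.norm(E-F),np.linalg.norm(C-E))
for p in (A-B,C-D): print(np.degrees(np.arctan2(p[1],p[0])))
"
python3 - <<'E'
import cv2
im=cv2.imread('pics/a5.png')
cv2.imwrite('pics/a5b.png',cv2.resize(im[270:530,260:520],None,fx=2.3,fy=2.3))
E
```

```text
jar front mid [0.55724601 0.1248072  0.0643    ] 0.05121708760452579 ctr [0.52974655 0.11953652]
cup front mid [0.56985288 0.12950429 0.03      ] 0.08223183016587597 ctr [0.52909477 0.1216924 ]
cup ctr4 [0.53162804 0.12235941 0.03      ] 0.08269674973316794 0.0765961436343548
-77.3778164941128
-77.0943693419202
```

View pics/a5b.png

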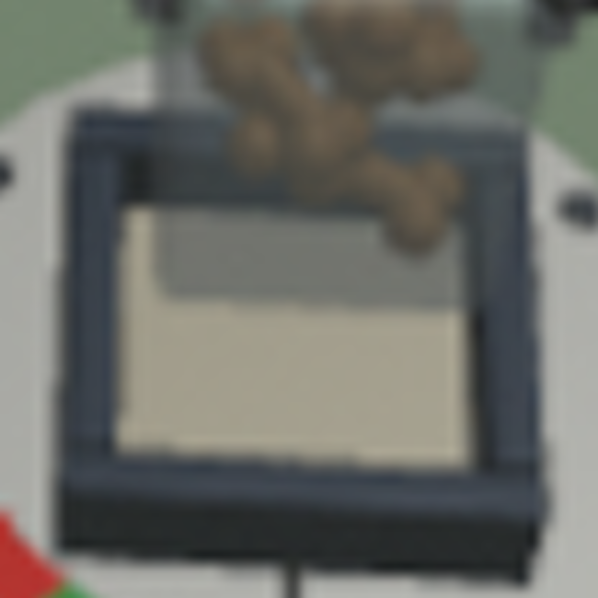

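Both cameras put the jar within about 1 mm of the cup centre. I'll correct by 1 mm and lower, stopping short of the floor.

{"op": "arm_command", "data": {"steps": [[[0,0,0],[0.0005,-0.001,0],-1],[[0,0,0],[0.0005,-0.001,0.02],-1],[[0,0,0],[0.0005,-0.001,0.035],-1],[[0,0,0],[0.0005,-0.001,0.043],-1],[[0,0,0],[0.0005,-0.001,0.047],-1],[[0,0,0],[0.0005,-0.001,0.049],-1],[[0,0,0],[0.0005,-0.001,0.049],-1]]}}

```text
time: 6.32
eef_pos: [0.5338, 0.1216, 0.064]
tcp_rot: [0.996, 0.094, 0.001, 0.0]
contact_force: [0.2, -0.7, -3.1]
opening: 0.647
```

```bash
python3 -c "
from h import *
st()
s=cam('scene')
cv2.imwrite('pics/a6.png',cv2.resize(s['frame'][130:250,220:380,::-1],None,fx=5,fy=5,interpolation=cv2.INTER_CUBIC))
"
```

```text
t6.33 tcp [0.5338 0.1216 0.064 ] yaw 10.77 q [ 0.039  0.21   2.005 -0.     0.925  1.422] F [ 0.18 -0.66 -3.12] T [-0.053  0.028 -0.02 ] op 0.647
```

View pics/a6.png

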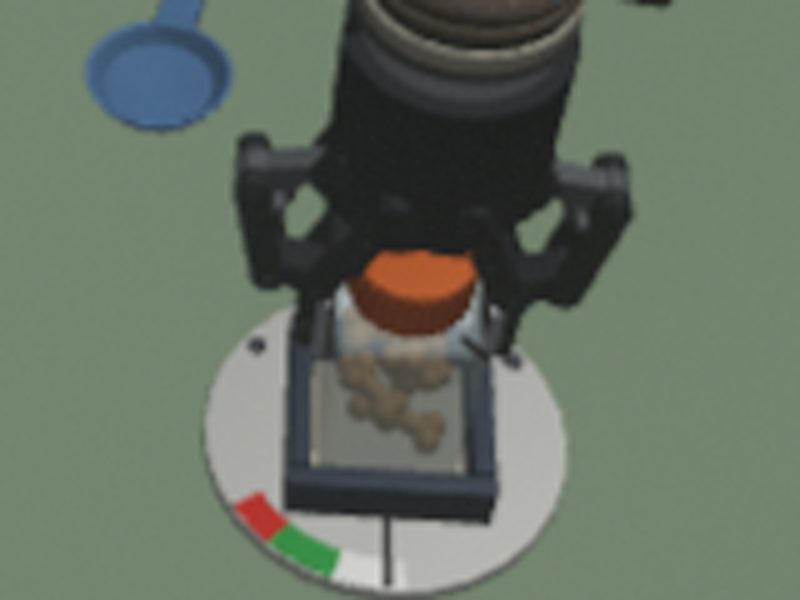

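The jar is inside the recess with no side contact (force is only the weight), about 3–4 mm above the floor. I'll lower it the rest.

{"op": "arm_command", "data": {"steps": [[[0,0,0],[0,0,0.0015],-1],[[0,0,0],[0,0,0.003],-1],[[0,0,0],[0,0,0.004],-1],[[0,0,0],[0,0,0.004],-1]]}}

```text
time: 6.88
eef_pos: [0.534, 0.1217, 0.0603]
tcp_rot: [0.996, 0.094, 0.001, 0.0]
contact_force: [-0.5, 0.5, -2.2]
opening: 0.647
```

```bash
python3 -c "
from h import *
st()
"
```

```text
t6.88 tcp [0.534  0.1217 0.0603] yaw 10.78 q [ 0.039  0.216  2.006 -0.     0.918  1.422] F [-0.53  0.53 -2.24] T [0.017 0.094 0.043] op 0.647
```

{"op": "arm_command", "data": {"steps": [[[0,0,0],[0,0,0.0005],-1],[[0,0,0],[0,0,0.001],-1],[[0,0,0],[0,0,0.001],-1]]}}

```text
time: 7.25
eef_pos: [0.5343, 0.1218, 0.0603]
tcp_rot: [0.996, 0.094, 0.001, 0.0]
contact_force: [-2.6, 0.4, 5.8]
opening: 0.652
```

```bash
python3 -c "
from h import *
st()
"
```

```text
t7.25 tcp [0.5343 0.1218 0.0603] yaw 10.78 q [ 0.039  0.217  2.005 -0.     0.917  1.422] F [-2.61  0.39  5.82] T [-0.064  0.554 -0.045] op 0.652
```

It is on the floor, with the force risen to +5.8 N upward. I'll release it and then raise straight up.

{"op": "arm_command", "data": {"steps": [[[0,0,0],[0,0,0],0.4],[[0,0,0],[0,0,0],0.7],[[0,0,0],[0,0,0],1],[[0,0,0],[0,0,0],1],[[0,0,0],[0,0,0],1],[[0,0,0],[0,0,-0.03],1],[[0,0,0],[0,0,-0.08],1],[[0,0,0],[0,0,-0.14],1],[[0,0,0],[0,0,-0.15],1]]}}

```text
time: 8.38
eef_pos: [0.5369, 0.122, 0.2163]
tcp_rot: [0.996, 0.094, 0.007, 0.0]
contact_force: [0.5, -0.3, -0.5]
opening: 0.997
```

```bash
python3 -c "
from h import *
import pickle
st()
s=cam('scene');t=cam('top');pickle.dump((s,t),open('c7.pkl','wb'))
a=cv2.resize(s['frame'][140:250,220:380,::-1],None,fx=5,fy=5,interpolation=cv2.INTER_CUBIC)
cv2.imwrite('pics/a7.png',a)
cv2.imwrite('pics/t7.png',cv2.resize(t['frame'][150:270,130:290,::-1],None,fx=5,fy=5,interpolation=cv2.INTER_CUBIC))
"
```

```text
t8.38 tcp [0.5369 0.122  0.2163] yaw 10.79 q [ 0.039  0.018  1.906 -0.     1.204  1.422] F [ 0.52 -0.27 -0.49] T [-0.011  0.014 -0.002] op 0.997
```

View pics/a7.png

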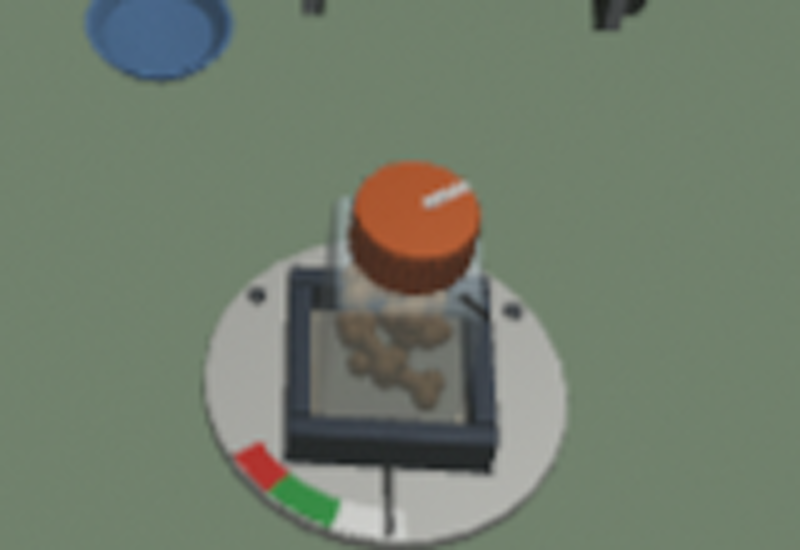

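View pics/t7.png

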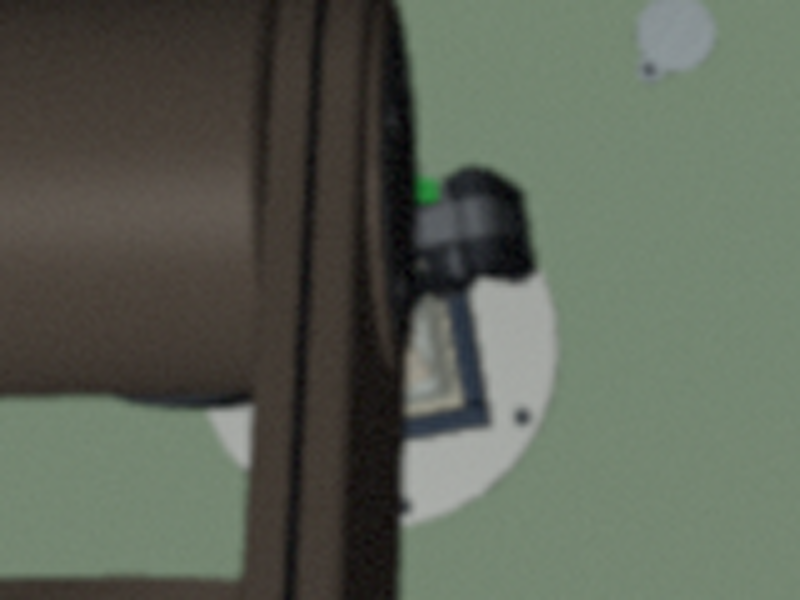

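The jar is seated squarely in the cup, upright, and the pointer is in the white. The lid top is at about (417,210) of the scene zoom, and the arm hides the top view. I'll measure the lid centre and plan the lid grasp.

```bash
python3 -c "
from m0 import *
s,t=pickle.load(open('c7.pkl','rb'))
s0,t0=pickle.load(open('c0.pkl','rb'))
e,m=lidtop(s,(285,165,325,195),115);print(e,m,onz(s,*e[0],.123))
A=onz(s,*(np.array([425,203])/5-.4+[220,140]),.123);B=onz(s,*(np.array([468,186])/5-.4+[220,140]),.123);d=B-A;print('stripe',np.degrees(np.arctan2(d[1],d[0])))
A=onz(s,*(np.array([465,298])/5-.4+[220,140]),.096);B=onz(s,*(np.array([488,318])/5-.4+[220,140]),.096);d=B-A;print('line',np.degrees(np.arctan2(d[1],d[0])))
print(rel([.533,.122,.2163],150))
"
```

```text
((303.0441589355469, 181.81602478027344), (19.2641658782959, 24.581798553466797), 102.69422149658203) (303.0480147737765, 181.7428439519852) [0.53535883 0.12197732 0.123     ]
stripe 131.00501170681778
line 54.764197824099334
(array([ 8.2000e-03, -1.4000e-03, -2.4297e+00]), array([-0.0018, -0.0005, -0.0041]))
```

{"op": "arm_command", "data": {"steps": [[[0.008,0,-0.2],[0,0,0],1],[[0.008,0,-0.4],[-0.001,0,0],1],[[0.008,0,-0.6],[-0.001,0,0],1],[[0.008,0,-0.8],[-0.001,0,0],1],[[0.008,0,-1.0],[-0.001,0,0],1],[[0.008,0,-1.2],[-0.001,0,0],1],[[0.008,0,-1.4],[-0.001,0,0],1],[[0.008,0,-1.6],[-0.001,0,0],1],[[0.008,0,-1.8],[-0.001,0,0],1],[[0.008,0,-2.0],[-0.001,0,0],1],[[0.008,0,-2.0],[-0.001,0,0],1]]}}

```text
time: 9.85
eef_pos: [0.5325, 0.1216, 0.209]
tcp_rot: [0.457, 0.89, -0.0, -0.003]
contact_force: [-0.3, 0.1, 0.1]
opening: 0.998
```

```bash
python3 -c "
from h import *
st();print(rel([.5337,.1215,.15],150))
"
```

```text
t9.85 tcp [0.5325 0.1216 0.209 ] yaw 125.63 q [ 0.038  0.025  1.913  0.003  1.208 -0.585] F [-0.31  0.08  0.13] T [-0.014 -0.03   0.018] op 0.998
(array([-0.0018, -0.0054, -0.4253]), array([-0.0011,  0.0011,  0.059 ]))
```

{"op": "arm_command", "data": {"steps": [[[0,-0.005,-0.18],[-0.001,0.001,0.01],1],[[0,-0.005,-0.36],[-0.001,0.001,0.02],1],[[0,-0.005,-0.425],[-0.001,0.001,0.045],1],[[0,-0.005,-0.425],[-0.001,0.001,0.07],1],[[0,-0.005,-0.425],[-0.001,0.001,0.08],1],[[0,-0.005,-0.425],[-0.001,0.001,0.08],1]]}}

```text
time: 10.6
eef_pos: [0.5321, 0.1215, 0.127]
tcp_rot: [0.259, 0.966, -0.001, -0.003]
contact_force: [0.1, 0.2, -0.1]
opening: 0.998
```

```bash
python3 -c "
from h import *
st();print(rel([.5337,.1215,.099],150))
s=cam('scene')
cv2.imwrite('pics/a8.png',cv2.resize(s['frame'][140:250,220:380,::-1],None,fx=5,fy=5,interpolation=cv2.INTER_CUBIC))
"
```

```text
t10.60 tcp [0.5321 0.1215 0.127 ] yaw 149.98 q [ 3.900e-02  1.180e-01  1.976e+00 -1.000e-03  1.053e+00 -1.007e+00] F [ 0.13  0.21 -0.08] T [0.007 0.016 0.01 ] op 0.998
(array([-0.0038, -0.0042, -0.0004]), array([-0.0014,  0.0009,  0.028 ]))
```

View pics/a8.png

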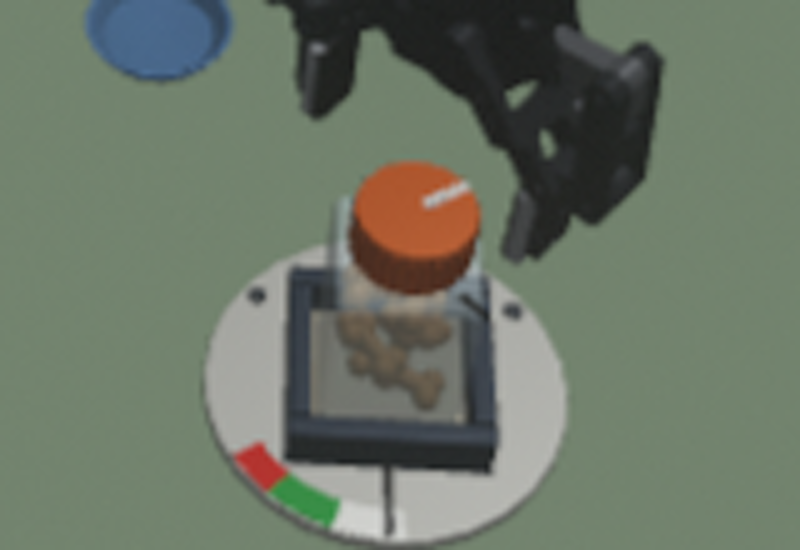

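The fingers are above and either side of the lid (tips at (320,110) and (520,250)). I'll descend to just above the shoulder.

{"op": "arm_command", "data": {"steps": [[[-0.004,-0.004,0],[-0.0015,0.001,0.012],1],[[-0.004,-0.004,0],[-0.0015,0.001,0.022],1],[[-0.004,-0.004,0],[-0.0015,0.001,0.0275],1],[[-0.004,-0.004,0],[-0.0015,0.001,0.0275],1]]}}

```text
time: 11.15
eef_pos: [0.5344, 0.1216, 0.1002]
tcp_rot: [0.259, 0.966, 0.0, 0.001]
contact_force: [-0.7, 0.8, -0.5]
opening: 0.999
```

```bash
python3 -c "
from h import *
st();print(rel([.5337,.1215,.0995],150))
s=cam('scene')
cv2.imwrite('pics/a9.png',cv2.resize(s['frame'][140:250,220:380,::-1],None,fx=5,fy=5,interpolation=cv2.INTER_CUBIC))
"
```

```text
t11.15 tcp [0.5344 0.1216 0.1002] yaw 149.98 q [ 0.038  0.156  1.989  0.     0.995 -1.009] F [-0.72  0.8  -0.54] T [-0.008  0.031 -0.03 ] op 0.999
(array([ 0.0009,  0.0009, -0.0003]), array([ 0.0005, -0.0004,  0.0007]))
```

View pics/a9.png

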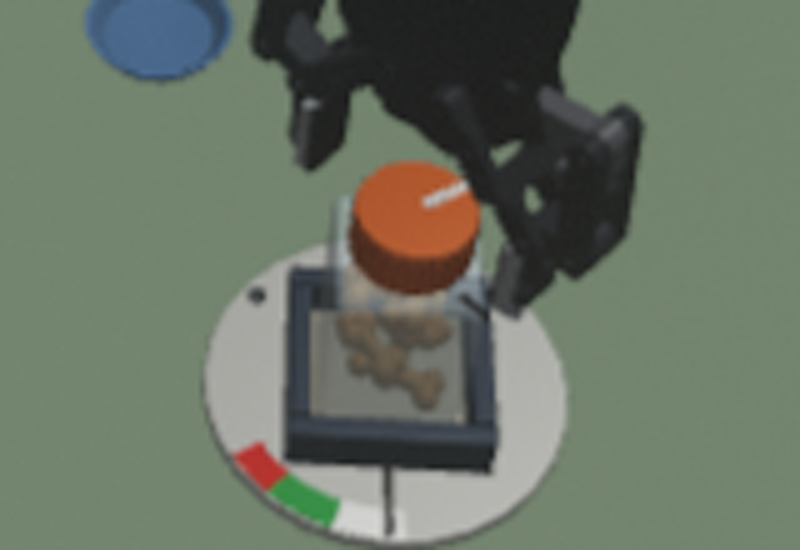

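{"op": "arm_command", "data": {"steps": [[[0,0,0],[0,0,0],0.5],[[0,0,0],[0,0,0],0.2],[[0,0,0],[0,0,0],0.05],[[0,0,0],[0,0,0],-0.1],[[0,0,0],[0,0,0],-0.5],[[0,0,0],[0,0,0],-1],[[0,0,0],[0,0,0],-1]], "force": 70}}

```text
time: 12.08
eef_pos: [0.5351, 0.1216, 0.1015]
tcp_rot: [0.259, 0.966, 0.0, 0.001]
contact_force: [-2.2, -1.0, 5.4]
opening: 0.514
```

```bash
python3 -c "
from h import *
st()
s=cam('scene')
cv2.imwrite('pics/a10.png',cv2.resize(s['frame'][140:250,220:380,::-1],None,fx=5,fy=5,interpolation=cv2.INTER_CUBIC))
"
```

```text
t12.07 tcp [0.5351 0.1216 0.1015] yaw 149.98 q [ 0.038  0.155  1.988  0.     0.996 -1.009] F [-2.16 -1.02  5.41] T [-0.103  0.332 -0.015] op 0.514
```

View pics/a10.png

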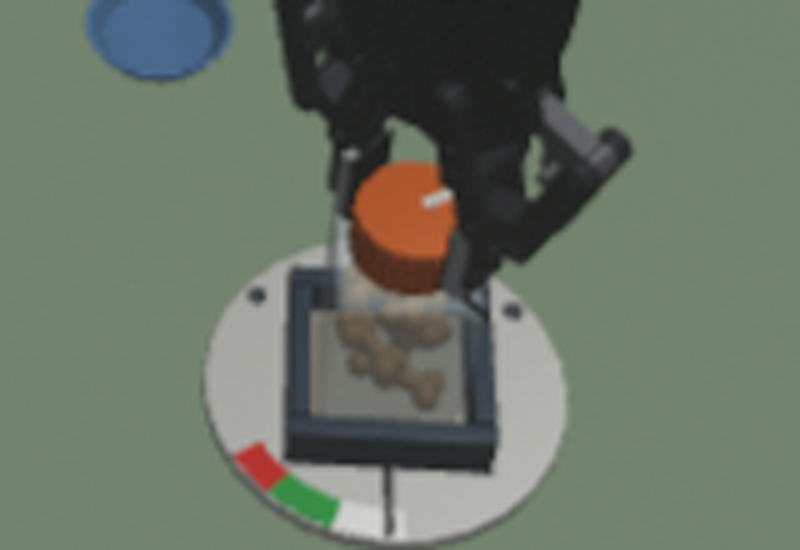

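The lid is gripped at its side (opening 0.514, about 44 mm), with the pointer still at rest. I'll turn 0.9 rad clockwise and check.

{"op": "arm_command", "data": {"steps": [[[0,0,0.12],[0,0,0],-1],[[0,0,0.25],[0,0,0],-1],[[0,0,0.4],[0,0,0],-1],[[0,0,0.55],[0,0,0],-1],[[0,0,0.7],[0,0,0],-1],[[0,0,0.82],[0,0,0],-1],[[0,0,0.9],[0,0,0],-1],[[0,0,0.9],[0,0,0],-1]]}}

```text
time: 13.12
eef_pos: [0.5346, 0.1213, 0.1016]
tcp_rot: [0.653, 0.758, 0.0, 0.001]
contact_force: [-2.8, -0.9, 3.9]
opening: 0.513
```

```bash
python3 -c "
from h import *
st()
s=cam('scene')
cv2.imwrite('pics/a11.png',cv2.resize(s['frame'][140:250,220:380,::-1],None,fx=5,fy=5,interpolation=cv2.INTER_CUBIC))
"
```

```text
t13.12 tcp [0.5346 0.1213 0.1016] yaw 98.50 q [ 3.800e-02  1.550e-01  1.988e+00 -1.000e-03  9.980e-01 -1.100e-01] F [-2.76 -0.93  3.9 ] T [-0.285  0.473  0.021] op 0.513
```

View pics/a11.png

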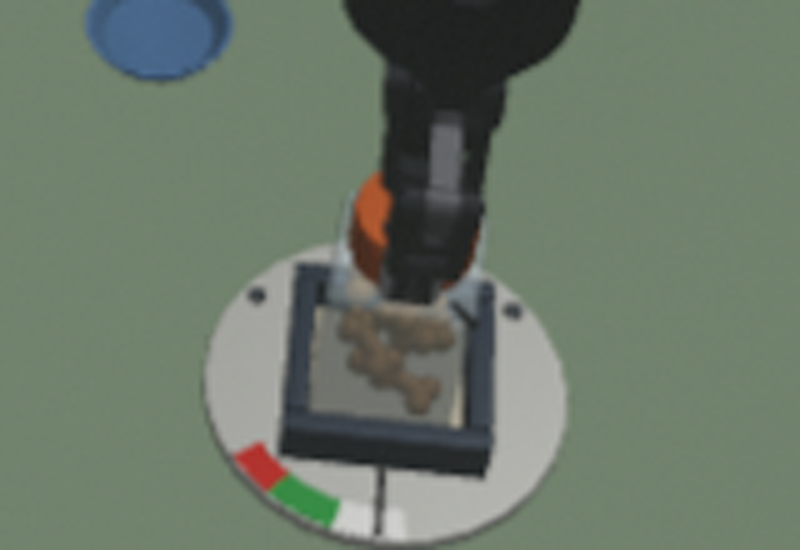

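The cup has already turned slightly from thread friction, with the pointer tip moving from (389,533) to (379,533), still in the white. I'll make a pointer-angle readout and continue.

```bash
cat > ptr.py <<'E'
from h import *
def ptr(c,ctr=(.533,.122),z=.010):
    g=cv2.cvtColor(c["frame"],cv2.COLOR_RGB2GRAY).astype(np.float32);g=cv2.GaussianBlur(g,(0,0),.6)
    ang=np.radians(np.arange(-50,25,.25));tot=0
    sam=[]
    for r in (.050,.054,.058,.061,.064):
        uv=np.array([proj(c,[ctr[0]+r*np.cos(a),ctr[1]+r*np.sin(a),z]) for a in ang],np.float32)
        p=cv2.remap(g,uv[:,0].reshape(1,-1),uv[:,1].reshape(1,-1),cv2.INTER_LINEAR)[0]
        sam.append(np.degrees(ang[np.argmin(p)]));tot=tot+p
    return np.degrees(ang[np.argmin(tot)]),sam
if __name__=="__main__":
    import pickle,sys
    s,t=pickle.load(open("c7.pkl","rb"));print("rest",ptr(s))
    c=cam("scene");a,sm=ptr(c);print("now",a,sm);st()
    cv2.imwrite(sys.argv[1],cv2.resize(c['frame'][140:250,220:380,::-1],None,fx=5,fy=5,interpolation=cv2.INTER_CUBIC))
E
python3 ptr.py pics/a12.png
```

```text
rest (np.float64(-32.25), [np.float64(-33.5), np.float64(-32.25), np.float64(11.75), np.float64(-31.750000000000004), np.float64(-39.0)])
now -35.5 [np.float64(-36.75), np.float64(-35.25), np.float64(9.5), np.float64(-35.0), np.float64(-39.0)]
t13.22 tcp [0.5346 0.1213 0.1015] yaw 98.51 q [ 0.038  0.155  1.988 -0.     0.997 -0.11 ] F [-2.43 -1.45  3.77] T [-0.244  0.644  0.04 ] op 0.513
```

{"op": "arm_command", "data": {"steps": [[[0,0,0.1],[0,0,0],-1],[[0,0,0.2],[0,0,0],-1],[[0,0,0.3],[0,0,0],-1],[[0,0,0.3],[0,0,0],-1]]}}

```text
time: 13.72
eef_pos: [0.5344, 0.1213, 0.1015]
tcp_rot: [0.758, 0.652, 0.0, 0.0]
contact_force: [-3.3, -1.1, 4.4]
opening: 0.513
```

```bash
python3 ptr.py pics/a13.png
```

```text
rest (np.float64(-32.25), [np.float64(-33.5), np.float64(-32.25), np.float64(11.75), np.float64(-31.750000000000004), np.float64(-39.0)])
now -35.25 [np.float64(-36.75), np.float64(-35.0), np.float64(9.75), np.float64(9.75), np.float64(-39.0)]
t13.78 tcp [0.5344 0.1213 0.1015] yaw 81.45 q [ 3.800e-02  1.550e-01  1.988e+00 -1.000e-03  9.980e-01  1.880e-01] F [-2.26 -1.39  3.48] T [-0.206  0.601  0.063] op 0.514
```

View pics/a13.png

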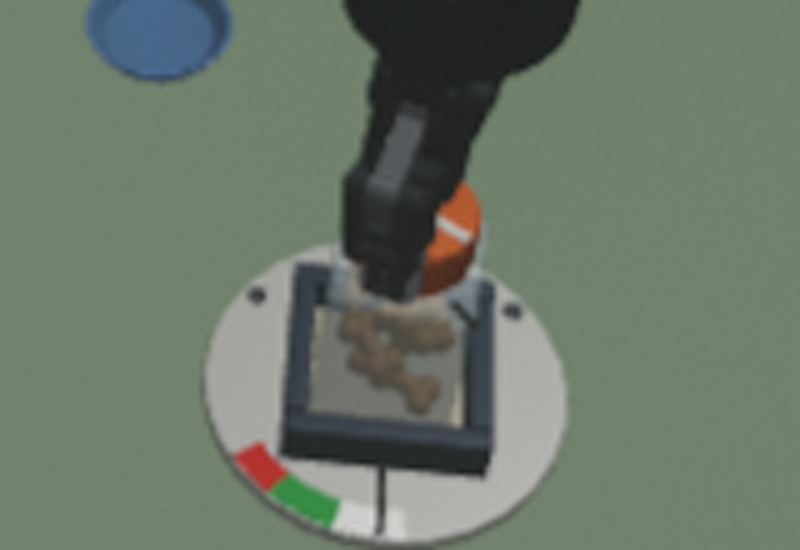

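```bash
sed -i 's/g=cv2.cvtColor(c\["frame"\],cv2.COLOR_RGB2GRAY).astype(np.float32)/g=c["frame"].max(2).astype(np.float32)/; s/(.050,.054,.058,.061,.064)/(.058,.060,.062,.064,.066)/' ptr.py; python3 ptr.py pics/a14.png
```

```text
rest (np.float64(11.5), [np.float64(11.75), np.float64(11.5), np.float64(11.5), np.float64(11.5), np.float64(11.5)])
now 9.75 [np.float64(9.75), np.float64(9.75), np.float64(9.75), np.float64(9.75), np.float64(9.75)]
t13.82 tcp [0.5344 0.1213 0.1016] yaw 81.44 q [ 3.800e-02  1.550e-01  1.988e+00 -1.000e-03  9.980e-01  1.880e-01] F [-3.54 -2.07  4.42] T [-0.242  0.672  0.061] op 0.515
```

{"op": "arm_command", "data": {"steps": [[[0,0,0.1],[0,0,0],-1],[[0,0,0.2],[0,0,0],-1],[[0,0,0.3],[0,0,0],-1],[[0,0,0.3],[0,0,0],-1]]}}

```text
time: 14.32
eef_pos: [0.5342, 0.1214, 0.1016]
tcp_rot: [0.846, 0.533, 0.0, 0.0]
contact_force: [-4.0, 0.0, 5.5]
opening: 0.511
```

```bash
python3 ptr.py pics/a15.png
```

```text
rest (np.float64(11.5), [np.float64(11.75), np.float64(11.5), np.float64(11.5), np.float64(11.5), np.float64(11.5)])
now 9.75 [np.float64(9.75), np.float64(9.75), np.float64(9.75), np.float64(9.75), np.float64(9.75)]
t14.38 tcp [0.5342 0.1214 0.1016] yaw 64.39 q [ 0.038  0.154  1.988 -0.     0.999  0.485] F [-3.72 -0.61  5.35] T [-0.154  0.746  0.049] op 0.515
```

View pics/a15.png

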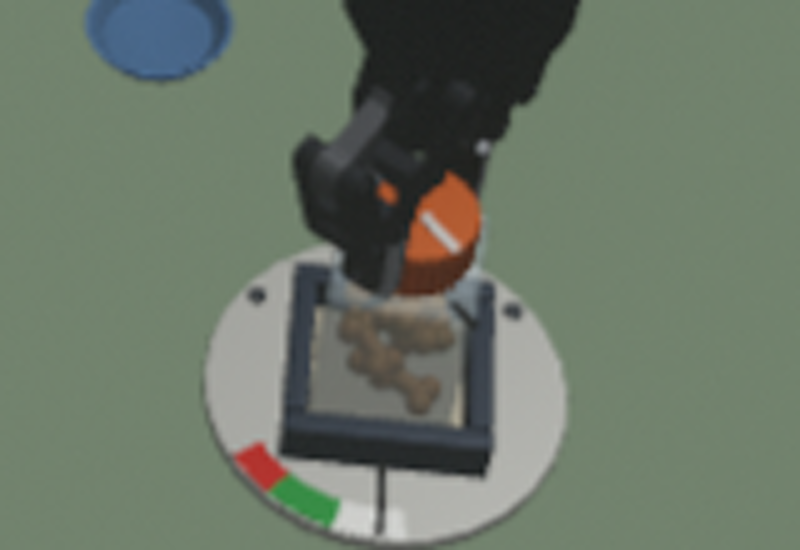

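The stripe is now about parallel to the black line, close to home. I'll continue in small increments.

{"op": "arm_command", "data": {"steps": [[[0,0,0.08],[0,0,0],-1],[[0,0,0.16],[0,0,0],-1],[[0,0,0.16],[0,0,0],-1]]}}

```text
time: 14.75
eef_pos: [0.5339, 0.1217, 0.1016]
tcp_rot: [0.886, 0.465, -0.0, -0.0]
contact_force: [-3.7, -0.1, 4.7]
opening: 0.509
```

```bash
python3 ptr.py pics/a16.png
```

```text
rest (np.float64(11.5), [np.float64(11.75), np.float64(11.5), np.float64(11.5), np.float64(11.5), np.float64(11.5)])
now 2.25 [np.float64(2.0), np.float64(2.25), np.float64(2.5), np.float64(2.75), np.float64(1.75)]
t14.80 tcp [0.5339 0.1217 0.1016] yaw 55.39 q [0.039 0.154 1.988 0.    1.    0.643] F [-3.39 -0.43  4.74] T [-0.057  0.814  0.149] op 0.514
```

The stop is reached and the cup is winding up: the pointer is about 0.16 rad from rest. I'll aim for about 0.5 rad, in two checked steps.

{"op": "arm_command", "data": {"steps": [[[0,0,0.08],[0,0,0],-1],[[0,0,0.16],[0,0,0],-1],[[0,0,0.16],[0,0,0],-1]], "force": 90}}

```text
time: 15.18
eef_pos: [0.5335, 0.1221, 0.1018]
tcp_rot: [0.919, 0.394, -0.001, -0.001]
contact_force: [-4.4, 1.0, 6.1]
opening: 0.509
```

```bash
python3 ptr.py pics/a17.png
```

```text
rest (np.float64(11.5), [np.float64(11.75), np.float64(11.5), np.float64(11.5), np.float64(11.5), np.float64(11.5)])
now -6.000000000000001 [np.float64(-6.000000000000001), np.float64(-5.5), np.float64(-6.5), np.float64(-6.25), np.float64(-5.75)]
t15.22 tcp [0.5335 0.1221 0.1018] yaw 46.44 q [3.900e-02 1.540e-01 1.988e+00 1.000e-03 1.001e+00 7.990e-01] F [-4.27  0.02  5.84] T [0.141 0.879 0.328] op 0.505
```

View pics/a17.png

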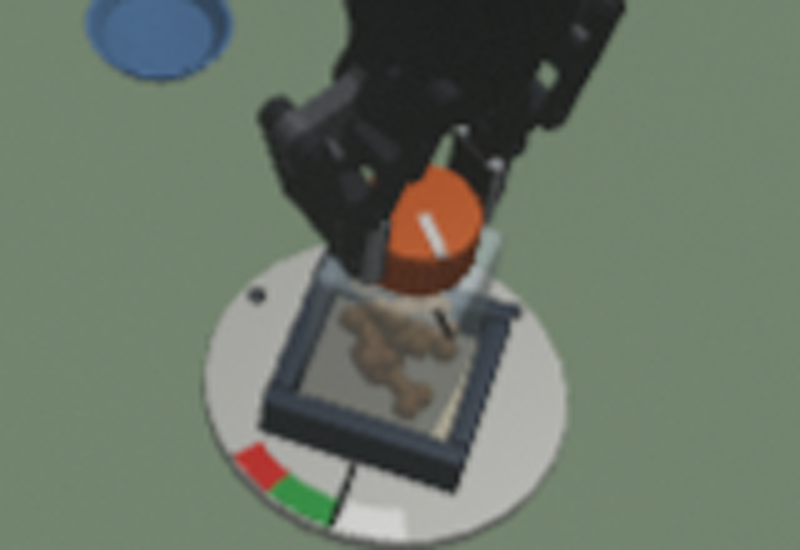

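The pointer is at about 0.305 rad, right on the white/green boundary at (332,522), and the stripe lines up with the black line. I'll add 0.17 rad to reach mid-green.

{"op": "arm_command", "data": {"steps": [[[0,0,0.08],[0,0,0],-1],[[0,0,0.17],[0,0,0],-1],[[0,0,0.17],[0,0,0],-1],[[0,0,0.17],[0,0,0],-1]]}}

```text
time: 15.72
eef_pos: [0.5332, 0.1223, 0.1018]
tcp_rot: [0.948, 0.317, -0.001, -0.001]
contact_force: [-4.2, -0.3, 6.1]
opening: 0.509
```

```bash
python3 ptr.py pics/a18.png
```

```text
rest (np.float64(11.5), [np.float64(11.75), np.float64(11.5), np.float64(11.5), np.float64(11.5), np.float64(11.5)])
now -14.500000000000002 [np.float64(-14.500000000000002), np.float64(-14.250000000000002), np.float64(-14.500000000000002), np.float64(-14.250000000000002), np.float64(-14.750000000000002)]
t15.78 tcp [0.5332 0.1223 0.1018] yaw 36.98 q [0.04  0.154 1.988 0.    1.002 0.965] F [-3.59 -0.83  4.93] T [0.011 0.755 0.546] op 0.509
```

View pics/a18.png

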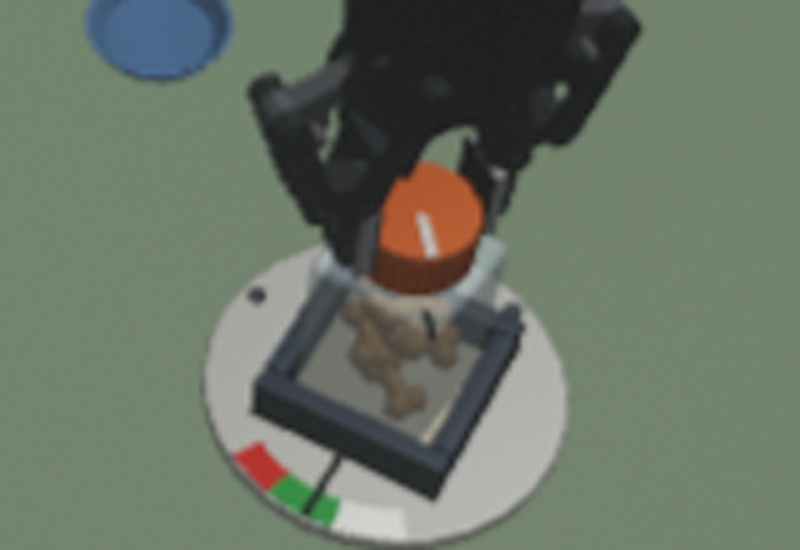

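The pointer reads 0.454 rad, mid-green at (305,512), and wrist torque 0.546 N m equals 1.2 × 0.454. I'll hold, then unwind gently under grip so the spring doesn't snap back.

{"op": "arm_command", "data": {"steps": [[[0,0,0],[0,0,0],-1],[[0,0,0],[0,0,0],-1],[[0,0,0],[0,0,0],-1],[[0,0,-0.08],[0,0,0],-1],[[0,0,-0.16],[0,0,0],-1],[[0,0,-0.24],[0,0,0],-1],[[0,0,-0.32],[0,0,0],-1],[[0,0,-0.4],[0,0,0],-1],[[0,0,-0.4],[0,0,0],-1]]}}

```text
time: 16.9
eef_pos: [0.5334, 0.1221, 0.1018]
tcp_rot: [0.867, 0.498, -0.001, -0.001]
contact_force: [-3.3, -1.8, 4.7]
opening: 0.506
```

```bash
python3 ptr.py pics/a19.png
```

```text
rest (np.float64(11.5), [np.float64(11.75), np.float64(11.5), np.float64(11.5), np.float64(11.5), np.float64(11.5)])
now 8.0 [np.float64(7.75), np.float64(7.75), np.float64(8.0), np.float64(8.0), np.float64(8.0)]
t16.95 tcp [0.5334 0.1221 0.1018] yaw 59.77 q [0.039 0.154 1.988 0.    1.001 0.567] F [-2.03 -1.41  2.72] T [-0.208  0.477  0.158] op 0.508
```

View pics/a19.png

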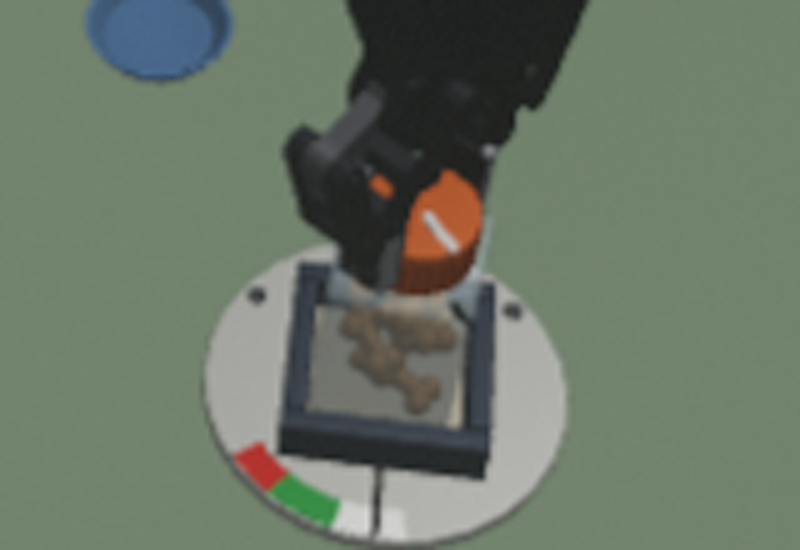

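The pointer is back in the white at 0.06 rad, still slightly clockwise-loaded, with the stripe aligned to the line. I'll release and rise.

{"op": "arm_command", "data": {"steps": [[[0,0,0],[0,0,0],0.2],[[0,0,0],[0,0,0],0.5],[[0,0,0],[0,0,0],1],[[0,0,0],[0,0,0],1],[[0,0,0],[0,0,0],1],[[0,0,0],[0,0,-0.03],1],[[0,0,0],[0,0,-0.08],1],[[0,0,0],[0,0,-0.13],1],[[0,0,0],[0,0,-0.13],1]]}}

```text
time: 18.08
eef_pos: [0.5367, 0.1223, 0.2378]
tcp_rot: [0.867, 0.498, 0.004, 0.002]
contact_force: [0.4, -0.2, 0.3]
opening: 1.001
```

```bash
python3 ptr.py pics/a20.png; python3 -c "
from h import *
print(rel([.45,-.25,.26],60))"
```

```text
rest (np.float64(11.5), [np.float64(11.75), np.float64(11.5), np.float64(11.5), np.float64(11.5), np.float64(11.5)])
now 11.5 [np.float64(11.75), np.float64(11.5), np.float64(11.5), np.float64(11.5), np.float64(11.5)]
t18.12 tcp [0.535  0.1222 0.2346] yaw 59.78 q [0.039 0.003 1.887 0.    1.247 0.567] F [ 0.66 -0.23 -0.99] T [-0.062 -0.004  0.01 ] op 1.000
(array([ 0.0029, -0.0024, -0.0039]), array([-0.3644,  0.114 , -0.026 ]))
```

View pics/a20.png

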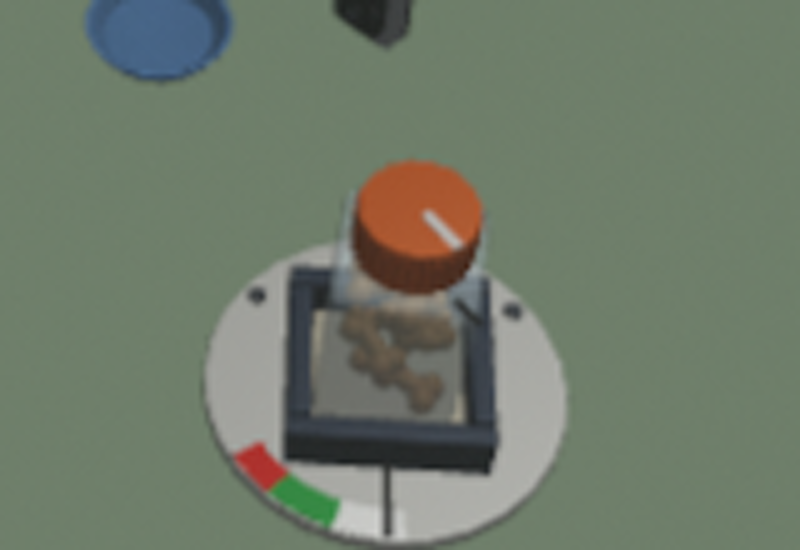

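The jar is upright in the cup, the pointer is at rest, and the stripe points at the black line. I'll clear the arm so the top camera can verify.

{"op": "arm_command", "data": {"steps": [[[0,0,0],[-0.364,0.114,-0.02],1],[[0,0,0],[-0.364,0.114,-0.02],1],[[0,0,0],[-0.364,0.114,-0.02],1],[[0,0,0],[-0.364,0.114,-0.02],1],[[0,0,0],[-0.364,0.114,-0.02],1],[[0,0,0],[-0.364,0.114,-0.02],1],[[0,0,0],[-0.364,0.114,-0.02],1],[[0,0,0],[-0.364,0.114,-0.02],1]]}}

```text
time: 19.12
eef_pos: [0.4496, -0.2493, 0.2523]
tcp_rot: [0.867, 0.498, 0.001, -0.001]
contact_force: [-0.7, -0.2, 0.1]
opening: 0.998
```

```bash
python3 - <<'E'
from m0 import *
from h import st
st();t=cam("top");s=cam("scene")
a=cv2.resize(t["frame"],None,fx=1.5,fy=1.5)
cv2.imwrite("pics/t21.png",a[:,:,::-1])
cv2.imwrite("pics/t21z.png",cv2.resize(t["frame"][175:265,155:255],None,fx=6,fy=6,interpolation=cv2.INTER_CUBIC)[:,:,::-1])
et,mt=lidtop(t,(170,190,250,250),110);es,ms=lidtop(s,(285,165,325,195),115)
print("lid",onz(t,*et[0],.123),tri(s,es[0],t,et[0]))
s0,t0=pickle.load(open("c0.pkl","rb"))
for n,c,c0 in(("s",s,s0),("t",t,t0)):
    d=cv2.absdiff(c["frame"],c0["frame"]).max(2);m=cv2.morphologyEx((d>30).astype(np.uint8)*255,cv2.MORPH_OPEN,np.ones((2,2)))
    for b in cv2.findContours(m,cv2.RETR_EXTERNAL,cv2.CHAIN_APPROX_NONE)[0]:
        if cv2.contourArea(b)>4: print(n,cv2.boundingRect(b))
E
```

```text
t19.12 tcp [ 0.4496 -0.2493  0.2523] yaw 59.70 q [-0.706 -0.09   1.944  0.004  1.288 -0.178] F [-0.69 -0.17  0.09] T [ 0.047 -0.046 -0.04 ] op 0.998
lid [0.53270307 0.12213259 0.123     ] (array([0.53282876, 0.12249928, 0.12093401]), np.float64(0.00016255975220267656))
s (283, 173, 34, 52)
s (152, 167, 24, 24)
s (171, 152, 3, 6)
s (144, 142, 28, 26)
s (313, 21, 13, 26)
s (326, 17, 53, 29)
s (262, 2, 48, 35)
s (56, 0, 93, 67)
t (349, 237, 7, 5)
t (341, 230, 5, 9)
t (430, 221, 82, 163)
t (339, 219, 6, 9)
t (349, 215, 28, 25)
t (215, 206, 5, 27)
t (185, 202, 29, 31)
```

View pics/t21z.png

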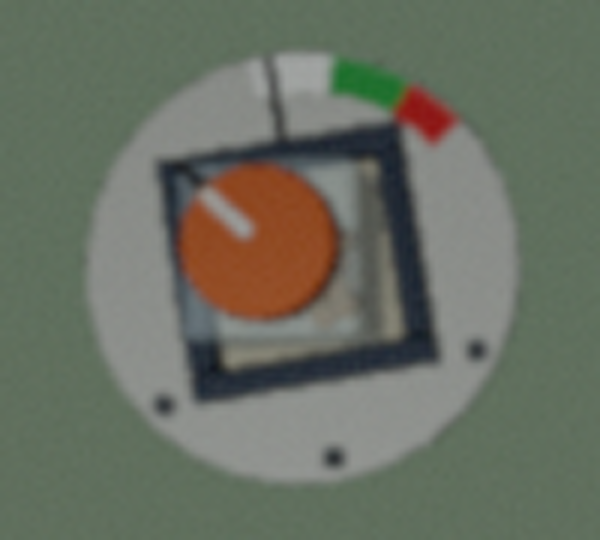

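View pics/t21.png

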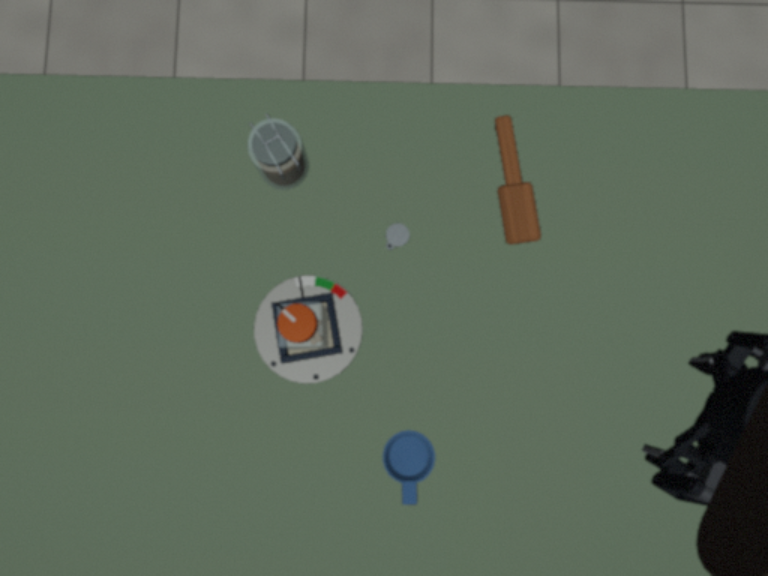

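In the top view the stripe at (225,210) of the zoom lines up with the black line, and the lid centre is within 1 mm of the cup centre. The pointer is at rest, and no bystander shows any change from the first images. I'll hand in.

```bash
python3 -c "
from plant import *
print(sign_off())"
```

```text
the job is handed in; nothing more can be done
None
```

The jar is standing in the cup with its lid screwed snug, and I handed the job in at about 19 s. `sign_off()` gives no verdict.

**What I did:** I gripped the jar by its square body at 45 N and carried it to the cup. I lowered it until the floor took its weight, then let go. I then turned the lid clockwise about 2.0 rad in a single grasp; the task text said it would need more than one. I held the pointer in the green for about 0.5 s. After that I unwound the spring under grip, released and moved clear.

**What the checks showed:**
- **Snugness:** the pointer read about 0.45 rad, and the wrist torque of 0.55 N m matches the spring at that angle. It was never near the red.
- **Lid home:** after release the pointer is back at rest and the white stripe lines up with the jar's black line. This is judged from the pictures only, as no joint reading is available.
- **Jar position:** the lid centre is within 1 mm of the cup centre. Its measured height is 121 mm against 123 mm expected, which is within the camera calibration.
- **Bystanders:** comparing the first and last pictures shows no change at the clamp jar, brush, spoon rest or dog tag.

**Disagreements:** the two cameras differed by 1–2 mm at the lid. They differed by up to 6 mm in x on the stand, so I used the top camera for the placing. My early scene-view stripe angle was about 8° off. My first pointer readout picked up the wrong feature, so I fixed it before winding up the stand.

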